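# Find the worn spring buffer by feel

### The arm

A 6-joint arm with a two-finger parallel gripper is mounted at the origin on a cart in front of the work surface, level with it; the furniture and walls round the work are solid. World frame = base frame: x ahead of the robot, y to its left, z up, the work surface at z = 0. Lengths are in m, angles in rad, forces in N, time in s.
With the tool pointing down it reaches from about 0.4 to 0.825 m from the base axis. Payload 7 kg.
Tool frame: the origin (TCP) lies on the centre line of the jaws, within the pads' length; the fingertips stand 8 mm ahead of it and the grasp point (between the pads) lies 11 mm behind it; z points along the fingers, y is the line along which they close (so a half turn about z gives the same grasp; the last joint's range is limited). The gripper opens to 88 mm and grips with 3 to 60 N. Pads are 19 mm wide; open, the fingers measure 130 mm over their backs; the gripper's body (78 mm by 193 mm) begins 47 mm behind the grasp point.
Start: joints at [1.464, 0.359, 0.012, 0, -1.224, -0.288], TCP at [0.26, 0.623, 0.235] pointing down, gripper open.
Joint ranges: [-3.07, 3.07], [-1.43, 2.12], [-1.02, 1.25], [-3.03, 1.67], [-3.05, -0], [-3.03, 3.03]. Speed limits (rad/s): [2.39, 2.39, 3.01, 3.14, 3.14, 3.14].

### API

Orientations are given as a rotation vector (axis times angle).
In Python, from workcell import env gives the robot as it stands.
- The arm moves only by the shell command python3 -m handwheel 'ROWS'. ROWS is text: rows parted by semicolons, each of 7 numbers parted by spaces: the shift along the world's x, y, z in mm, then the turn, a rotation vector about the world's x, y, z in degrees, then the opening, from -1 (shut) to 1 (fully open), so that 0 is half open. A call has 1 to 12 rows; each row is the pose to reach, as a shift and turn from the pose commanded when the call began; what a row does not reach only later rows make up. A row lasts 1/12 s, in which the tool goes at most 41.7 mm and 7.16 degrees, less where a joint would pass 70% of its speed; a pose out of reach is approached as far as the arm can. A call with a gripper value outside its range is refused whole. The fingers move at their own pace and stop on an object; the grip force is fixed at half the most. Time passes only in rows, so rows that repeat a pose let the fingers close. It gives the time, the measured TCP pose, the force, the opening and the grip force at its end, in the units of the state.
- env.get_state(): the state, without advancing time (a new reading comes with each control period).
- env.grab_frame(name): name is "scene" or "top" or "wrist"; returns a dict with "img" (480x640x3 uint8, blue, green, red), "depth" (480x640 float32, m along the optical axis (not along the pixel's ray), 0 where there is no reading), "K" (3x3 intrinsics, pixels), "R" (3x3) and "t" (3): a world point X has camera coordinates R X + t; the wrist camera has in their place "hand_eye" (4x4, takes a point from camera to tool coordinates, whose origin is the TCP and whose axes are the flange's). Camera axes: x right, y down, z forward; pixel columns grow to the right and rows downward; lengths in m; the calibration is good to about 2 mm. A picture is of the moment at which its call begins: read the wrist's pose just before it.
- env.finish_job(): hands the job in; it is judged then, once.
Trained networks look in the newest picture that a camera, given by its name, has taken for a name from the list of things; names that differ only in an ending like _2 or _b are one class to them, and where a whole thing is asked for, a point or a joint stands for the part that bears it (a point fixed in the world has none). Each returns a list of dicts, best first, with "p" (0 to 1); they miss things now and then, are a little off and sometimes report something else, mostly with a low value. They report only what shows in the picture. A call takes as long as a camera call. They do not tell look-alikes from the thing itself.
- env.find_in(thing, camera): "bbox" ([left, top, right, bottom] in pixels, round what is visible of it).
- env.regions_of(thing, camera): "pixels" (480x640 bool, what is visible of it) and "bbox" ([left, top, right, bottom] in pixels, round what is visible of it).
- env.landmark_of(thing, camera): "at" ([column, row] in pixels: a listed point, or the origin of a listed thing).
The state is a dict: "clock": time; "joint_pos": joint angles; "qvel": joint speeds; "effort": joint torques, N m; "position": TCP position; "orientation": TCP orientation; "ft_force": force on the tool from outside, world axes, zero at the start; "wrist_torque": the same for the moment, N m; "opening": finger opening in m; "grip_force": force on a finger pad.
Only numpy, scipy, OpenCV 4.12 (cv2) and the standard library are available. Lean on these libraries where they do the work, as an engineer would, in place of code of your own. Each camera call takes 0.05 s, during which the arm holds its last target. There are 200 camera calls.

### The job

One of the three spring buffers in the test strip is worn soft. Going from left to right, press each buffer's black cap straight down about 6 mm with the closed fingertips, hold it a moment and feel how hard it resists, never pushing a cap 11 mm or more or harder than 20 N. Then lift out the soft one and stand it upright wholly on the cork disc, set down and not dropped, and press it 6 mm once more there to confirm; leave the two good ones in their nests and the tools around undisturbed.

Things in the scene. Friction and masses are not known exactly. Their poses are not given: they have to be found in the camera images.
- buffer_a: loose upright spring buffer, 62 mm tall, 160 g, looks the same as the other two: steel foot flange 40 mm across, 5 mm thick; blue housing 36 mm across from 5 to 42 mm height (grip here); thin stem; black flat cap 30 mm across from 56 to 62 mm, pushed down against a spring. Origin: centre of the underside; z up. Which buffer stands in which nest changes
- cap_a: black cap on buffer_a, 30 mm across and 6 mm thick; origin: centre of its underside, its flat top is 6 mm higher
- press_a (a joint): how far the cap of buffer_a is pushed down, m: 0 = up (it springs back by itself), 0.013 = hard stop. A good buffer resists with about 11 to 12.5 N at 6 mm, a worn one with 5 to 6 N; the force grows evenly with depth from a preload of 1 to 2.5 N. Which one is worn can only be felt
- buffer_b: loose upright spring buffer, 62 mm tall, 160 g, looks the same as the other two: steel foot flange 40 mm across, 5 mm thick; blue housing 36 mm across from 5 to 42 mm height (grip here); thin stem; black flat cap 30 mm across from 56 to 62 mm, pushed down against a spring. Origin: centre of the underside; z up. Which buffer stands in which nest changes
- cap_b: black cap on buffer_b, 30 mm across and 6 mm thick; origin: centre of its underside, its flat top is 6 mm higher
- press_b (a joint): how far the cap of buffer_b is pushed down, m: 0 = up (it springs back by itself), 0.013 = hard stop. A good buffer resists with about 11 to 12.5 N at 6 mm, a worn one with 5 to 6 N; the force grows evenly with depth from a preload of 1 to 2.5 N. Which one is worn can only be felt
- buffer_c: loose upright spring buffer, 62 mm tall, 160 g, looks the same as the other two: steel foot flange 40 mm across, 5 mm thick; blue housing 36 mm across from 5 to 42 mm height (grip here); thin stem; black flat cap 30 mm across from 56 to 62 mm, pushed down against a spring. Origin: centre of the underside; z up. Which buffer stands in which nest changes
- cap_c: black cap on buffer_c, 30 mm across and 6 mm thick; origin: centre of its underside, its flat top is 6 mm higher
- press_c (a joint): how far the cap of buffer_c is pushed down, m: 0 = up (it springs back by itself), 0.013 = hard stop. A good buffer resists with about 11 to 12.5 N at 6 mm, a worn one with 5 to 6 N; the force grows evenly with depth from a preload of 1 to 2.5 N. Which one is worn can only be felt
- test_strip: fixed aluminium plate on the bench, 64 x 240 x 14 mm, long side along its y, with three round nests 42 mm across and 6 mm deep in a row, 80 mm apart. Origin: centre of the underside; +y is to the left as seen from the robot
- nest_left (a point): centre of the floor of the nest at the left end (y = +80 mm of the strip), 8 mm above the bench; a buffer's underside stands here
- nest_middle (a point): centre of the floor of the nest in the middle, 8 mm above the bench; a buffer's underside stands here
- nest_right (a point): centre of the floor of the nest at the right end (y = -80 mm), 8 mm above the bench; a buffer's underside stands here
- cork_disc: fixed brown cork disc lying on the bench, 90 mm across, 8 mm thick, right of the strip. Origin: centre of the underside
- masking_tape: loose roll of cream masking tape lying flat, 70 mm across, 20 mm high; bystander, not to be disturbed. Origin: centre of the underside
- bench_block: loose polished steel block, 65 x 65 x 21 mm; bystander, not to be disturbed. Origin: centre of the underside
- pliers_flat: loose flat pliers with orange handles, 47 x 138 x 12 mm, long side along its y; bystander, not to be disturbed. Origin: centre of the underside
- chuck_key: loose small steel chuck key, 28 x 53 x 12 mm, long side along its y; bystander, not to be disturbed. Origin: centre of the underside
Mind the look-alikes: they are no part of the job. What is shaped like the buffer_a but yellow is not meant.

How it is judged:
By the outcome, as a careful person would: the job done as asked, in the order asked, and still so for the second after the job is handed in, with the robot touching nothing.
It also fails if it takes over 64 s, if anything falls off the work surface, if the arm or the gripper's body presses on something with over 40 N, if the wrist force passes 120 N, or if a joint passes its speed limit or range.

## Working session

There is one attempt and no reset: what is moved stays moved. The work goes in short steps, Python scripts to look and compute and a shell command to move; the robot and the scene stay as the last step left them, time stands still between calls to the robot, and variables do not carry over. Pictures are saved under pics/ and viewed, at most 10 in all, crops included, and the job is handed in when it is done.

```bash
mkdir -p pics; ls
cat > h.py <<'E'
import numpy as np,cv2
from workcell import env
def world(f,uv,z=None):
    K,R,t=f["K"],f["R"],f["t"]
    r=np.linalg.inv(K)@np.array([uv[0],uv[1],1.])
    C=-R.T@t; d=R.T@r
    if z is None:
        return C+d*f["depth"][int(round(uv[1])),int(round(uv[0]))]
    return C+d*(z-C[2])/d[2]
E
python3 - <<'E'
from h import *
s=env.get_state(); print({k:np.round(v,3) for k,v in s.items()})
for c in ("top","scene"):
    f=env.grab_frame(c); cv2.imwrite(f"pics/{c}1.png",f["img"])
    for n in ("buffer_a","cap_a","test_strip","cork_disc","masking_tape","bench_block","pliers_flat","chuck_key"):
        for r in env.landmark_of(n,c)[:5]:
            print(c,n,round(r["p"],2),np.round(r["at"]),np.round(world(f,r["at"]),3), np.round(world(f,r["at"],{"buffer_a":.008,"cap_a":.064}.get(n,0)),3))
E
```

```text
pics
{'clock': np.float64(0.0), 'joint_pos': array([ 1.464,  0.359,  0.011, -0.   , -1.224, -0.288]), 'qvel': array([ 0.   ,  0.   , -0.   , -0.001,  0.001,  0.   ]), 'effort': array([-1.0000e-03, -5.8273e+01,  2.9305e+01,  6.9970e+00,  7.0000e-03,
       -0.0000e+00]), 'position': array([0.259, 0.623, 0.234]), 'orientation': array([ 3.079, -0.616, -0.   ]), 'ft_force': array([-0.258, -0.96 , -0.304]), 'wrist_torque': array([-0.04 ,  0.   ,  0.056]), 'grip_force': np.float64(0.0), 'opening': np.float64(0.087)}
top buffer_a 0.85 [211. 273.] [0.477 0.341 0.049] [0.482 0.349 0.008]
top buffer_a 0.83 [250. 266.] [0.488 0.271 0.07 ] [0.495 0.278 0.008]
top buffer_a 0.83 [413. 320.] [ 0.397 -0.008  0.061] [ 0.398 -0.019  0.008]
top buffer_a 0.56 [299. 260.] [0.499 0.187 0.068] [0.507 0.188 0.008]
top cap_a 0.64 [422. 322.] [ 0.394 -0.023  0.061] [ 0.394 -0.022  0.064]
top cap_a 0.62 [206. 268.] [0.483 0.345 0.071] [0.484 0.347 0.064]
top cap_a 0.53 [253. 264.] [0.49  0.266 0.071] [0.49  0.267 0.064]
top cap_a 0.48 [299. 261.] [0.497 0.188 0.07 ] [0.497 0.188 0.064]
top cap_a 0.25 [211. 270
[... 1322 characters left out ...]
 [0.407 0.245 0.064]
scene cap_a 0.61 [464. 264.] [ 0.389 -0.018  0.061] [ 0.384 -0.013  0.064]
scene test_strip 0.69 [275. 318.] [0.466 0.283 0.013] [0.486 0.272 0.   ]
scene cork_disc 0.9 [390. 256.] [ 0.567 -0.015  0.006] [ 0.578 -0.024  0.   ]
scene cork_disc 0.31 [229. 289.] [0.486 0.344 0.069] [0.609 0.292 0.   ]
scene masking_tape 0.84 [251. 264.] [0.646 0.233 0.018] [0.681 0.216 0.   ]
scene bench_block 0.79 [316. 250.] [0.637 0.104 0.018] [0.673 0.082 0.   ]
scene bench_block 0.18 [316. 267.] [0.49  0.197 0.067] [0.611 0.121 0.   ]
scene pliers_flat 0.77 [166. 283.] [ 0.683  0.373 -0.001] [0.682 0.374 0.   ]
scene chuck_key 0.45 [398. 304.] [ 0.428  0.08  -0.002] [0.426 0.083 0.   ]
```

View pics/top1.png

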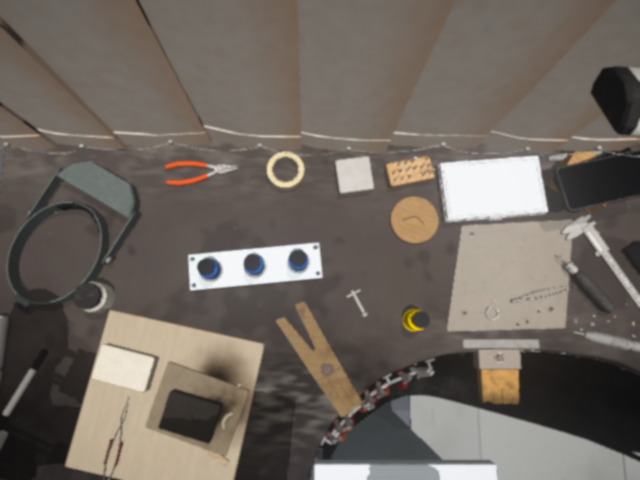

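View pics/scene1.png

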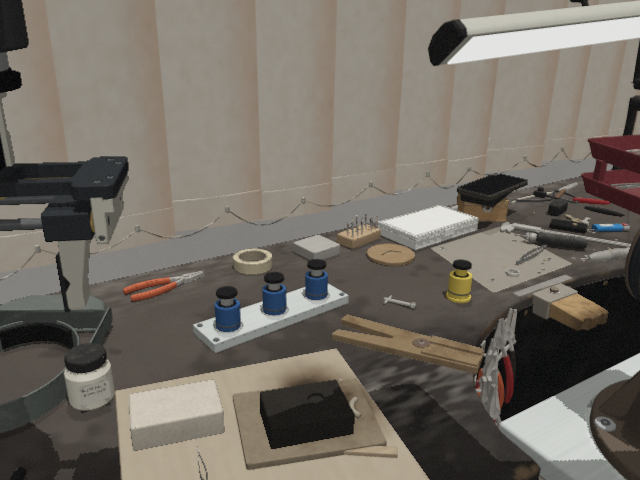

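Run:
```python
from h import *
f=env.grab_frame("top")
H,W=f["depth"].shape
u,v=np.meshgrid(np.arange(W),np.arange(H))
K,R,t=f["K"],f["R"],f["t"]; d=f["depth"]
P=(np.stack([(u-K[0,2])/K[0,0]*d,(v-K[1,2])/K[1,1]*d,d],-1)-t)@R
print("cam",-R.T@t)
im=f["img"].astype(int)
# black caps at ~70mm
for c in ((206,268),(253,264),(300,261)):
    m=(abs(u-c[0])<22)&(abs(v-c[1])<22)&(abs(P[...,2]-.07)<.006)&(im.max(-1)<90)
    print("cap",m.sum(),np.round(world(f,(u[m].mean(),v[m].mean()),.070),4),np.median(P[m][:,2]).round(4), "black-only")
    mm=(abs(u-c[0])<22)&(abs(v-c[1])<22)&(P[...,2]>.06)&(P[...,2]<.08)
    q=P[mm]; print("   ht",mm.sum(),(q.min(0)+q.max(0))/2,q.mean(0),q.max(0)-q.min(0))
for n in ("cork_disc","masking_tape","bench_block","test_strip","pliers_flat","chuck_key"):
    r=env.regions_of(n,"top")
    if r:
        m=r[0]["pixels"]; z={"cork_disc":.008,"masking_tape":.02,"bench_block":.021,"test_strip":.014}.get(n,.01)
        w=np.array([world(f,(a,b),z) for a,b in zip(u[m],v[m])])
        print(n,round(r[0]["p"],2),w.mean(0).round(4),w.min(0).round(3),w.max(0).round(3), "angle",cv2.minAreaRect((w[:,:2]*1000).astype(np.float32)))
```

```text
cam [0.38892631 0.17809955 0.90253527]
cap 187 [0.4858 0.3467 0.07  ] 0.0689 black-only
   ht 239 [0.48522573 0.34917018 0.06743044] [0.485429   0.34856958 0.06870467] [0.02788622 0.02885112 0.00978742]
cap 168 [0.4937 0.2681 0.07  ] 0.069 black-only
   ht 234 [0.49344734 0.26963355 0.06846111] [0.49347662 0.26939674 0.06890549] [0.02883112 0.02780619 0.00879758]
cap 168 [0.5017 0.1896 0.07  ] 0.0688 black-only
   ht 230 [0.50136946 0.18995442 0.06859319] [0.50137698 0.18991775 0.06874819] [0.02794233 0.02927001 0.00868722]
cork_disc 0.63 [ 0.5822 -0.026   0.008 ] [ 0.537 -0.071  0.008] [0.625 0.018 0.008] angle ((583.0165405273438, -26.237571716308594), (85.82196044921875, 89.1360855102539), 43.94648361206055)
masking_tape 0.95 [0.6732 0.216  0.02  ] [0.638 0.182 0.02 ] [0.708 0.249 0.02 ] angle ((672.8347778320312, 215.47161865234375), (70.3960952758789, 67.76107025146484), 0.4461190700531006)
bench_block 0.82 [0.665  0.0871 0.021 ] [0.63  0.052 0.021] [0.701 0.123 0.021] angle ((664.4949951171875, 86.91204833984375), (68.97051239013672, 65.63265228271484), 8.902084350585938)
test_strip 0.74 [0.4924 0.2679 0.014 ] [0.449 0.148 0.014] [0.537 0.391 0.014] angle ((493.5001220703125, 269.3330078125), (68.02769470214844, 242.69847106933594), 5.578855991363525)
pliers_flat 0.91 [0.6738 0.3792 0.01  ] [0.647 0.307 0.01 ] [0.694 0.444 0.01 ] angle ((673.5921020507812, 374.5010986328125), (46.42795944213867, 135.70504760742188), 5.440732479095459)
chuck_key 0.71 [0.4313 0.0821 0.01  ] [0.404 0.066 0.01 ] [0.451 0.098 0.01 ] angle ((427.0266418457031, 82.98548889160156), (51.622093200683594, 20.895252227783203), 18.584890365600586)
```

The top image shows the three blue buffers with black caps at (209,268), (255,264) and (299,260), and the cork at (414,219). The yellow look-alike is at (415,319). The scene image agrees. Measured cap spacing is 79.4 mm and the tops are at about 69–70 mm, both consistent with the spec. Next I move over the left buffer with the fingers closed and turned across the strip.

```bash
python3 -m handwheel '226 -275 -40 0 0 -62 -1;226 -275 -40 0 0 -62 -1;226 -275 -40 0 0 -62 -1;226 -275 -40 0 0 -62 -1;226 -275 -40 0 0 -62 -1;226 -275 -40 0 0 -62 -1;226 -275 -40 0 0 -62 -1;226 -275 -40 0 0 -62 -1;226 -275 -40 0 0 -62 -1;226 -275 -40 0 0 -62 -1;226 -275 -40 0 0 -62 -1;226 -275 -80 0 0 -62 -1'
```

```text
clock: 2.25
position: [0.4895, 0.3517, 0.1618]
orientation: [-2.315, 2.103, -0.002]
ft_force: [1.9, 2.6, -0.2]
opening: 0.0131
grip_force: 0.0
```

Run:
```python
from h import *
from scipy.spatial.transform import Rotation as Ro
s=env.get_state();f=env.grab_frame("wrist");cv2.imwrite("pics/w1.png",f["img"])
R=Ro.from_rotvec(s["orientation"]).as_matrix();print(R.round(3),s["position"],s["ft_force"],s["opening"],s["clock"])
T=np.eye(4);T[:3,:3]=R;T[:3,3]=s["position"];C=T@f["hand_eye"]
g=dict(K=f["K"],R=C[:3,:3].T,t=-C[:3,:3].T@C[:3,3],depth=f["depth"])
for r in env.landmark_of("cap_a","wrist"):print(r["p"],r["at"],world(g,r["at"],.064).round(4))
H,W=f["depth"].shape;u,v=np.meshgrid(np.arange(W),np.arange(H));d=f["depth"];K=f["K"]
P=np.stack([(u-K[0,2])/K[0,0]*d,(v-K[1,2])/K[1,1]*d,d],-1)@C[:3,:3].T+C[:3,3]
for c in ((.4855,.348),(.4935,.2692),(.5014,.19)):
    m=(np.hypot(P[...,0]-c[0],P[...,1]-c[1])<.025)&(abs(P[...,2]-.07)<.004)&(d>0)
    if m.sum()>50:
        q=P[m];print(c,m.sum(),(q.min(0)+q.max(0))/2,q.max(0)-q.min(0),np.median(q[:,2]), u[m].min(),u[m].max(),v[m].min(),v[m].max())
```

```text
[[ 0.096 -0.995  0.01 ]
 [-0.995 -0.096  0.009]
 [-0.008 -0.011 -1.   ]] [0.4895289  0.35166703 0.16183576] [ 1.88290107  2.56656145 -0.16922545] 0.013133455826404235 2.25
0.86 [328.1, 105.5] [0.4932 0.2701 0.064 ]
0.79 [327.2, 230.3] [0.486  0.3464 0.064 ]
(0.4855, 0.348) 1687 [0.4851059  0.34680942 0.0694255 ] [0.02925337 0.0297938  0.00684081] 0.07061186072707604 306 351 210 256
(0.4935, 0.2692) 2183 [0.49325763 0.26758792 0.07063063] [0.02946203 0.02916166 0.00473889] 0.07073742293840779 303 354 73 127
```

```bash
python3 -m handwheel '0 -1 -25 0 0 0 -1;0 -1 -45 0 0 0 -1;0 -1 -60 0 0 0 -1;0 -1 -70 0 0 0 -1;0 -1 -70 0 0 0 -1;0 -1 -70 0 0 0 -1'; python3 -m handwheel '0 0 -2 0 0 0 -1;0 0 -4 0 0 0 -1;0 0 -4 0 0 0 -1;0 0 -4 0 0 0 -1'
```

```text
clock: 2.85
position: [0.4856, 0.3478, 0.0853]
orientation: [-2.325, 2.113, -0.001]
ft_force: [0.3, -0.4, 1.2]
opening: 0.0003
grip_force: 0.0
clock: 3.18
position: [0.4858, 0.3472, 0.0811]
orientation: [-2.323, 2.114, 0.0]
ft_force: [-0.2, 0.0, 0.4]
opening: 0.0005
grip_force: 0.0
```

```bash
python3 -m handwheel '0 0 -1 0 0 0 -1;0 0 -2 0 0 0 -1;0 0 -2 0 0 0 -1'; python3 -m handwheel '0 0 -1 0 0 0 -1;0 0 -1 0 0 0 -1;0 0 -1 0 0 0 -1';python3 -m handwheel '0 0 -1 0 0 0 -1;0 0 -1 0 0 0 -1;0 0 -1 0 0 0 -1';python3 -m handwheel '0 0 -1 0 0 0 -1;0 0 -1 0 0 0 -1;0 0 -1 0 0 0 -1'
```

```text
clock: 3.43
position: [0.4856, 0.3469, 0.0785]
orientation: [2.323, -2.115, -0.0]
ft_force: [0.1, -0.9, -0.4]
opening: 0.0
grip_force: 0.0
clock: 3.68
position: [0.4856, 0.347, 0.0776]
orientation: [2.323, -2.115, 0.0]
ft_force: [-0.6, -0.3, 1.5]
opening: 0.0007
grip_force: 0.7
clock: 3.93
position: [0.4857, 0.347, 0.0766]
orientation: [2.323, -2.115, 0.0]
ft_force: [-0.1, -0.6, 2.7]
opening: 0.0004
grip_force: 1.1
clock: 4.18
position: [0.4857, 0.347, 0.0756]
orientation: [-2.323, 2.115, -0.0]
ft_force: [-0.8, -0.5, 3.3]
opening: 0.0004
grip_force: 1.4
```

```bash
python3 -m handwheel '0 0 -1 0 0 0 -1;0 0 -2 0 0 0 -1;0 0 -2 0 0 0 -1;0 0 -2 0 0 0 -1';python3 -m handwheel '0 0 -1 0 0 0 -1;0 0 -1.7 0 0 0 -1;0 0 -1.7 0 0 0 -1;0 0 -1.7 0 0 0 -1';python3 -m handwheel '0 0 0 0 0 0 -1;0 0 0 0 0 0 -1;0 0 0 0 0 0 -1';python3 -m handwheel '0 0 0 0 0 0 -1;0 0 0 0 0 0 -1;0 0 0 0 0 0 -1'
```

```text
clock: 4.52
position: [0.4857, 0.347, 0.0736]
orientation: [-2.323, 2.115, -0.0]
ft_force: [-1.2, -1.5, 4.4]
opening: 0.0001
grip_force: 2.1
clock: 4.85
position: [0.4857, 0.347, 0.0719]
orientation: [-2.323, 2.115, -0.0]
ft_force: [-0.6, -1.5, 5.3]
opening: 0.0007
grip_force: 2.7
clock: 5.1
position: [0.4857, 0.3471, 0.072]
orientation: [-2.323, 2.115, -0.0]
ft_force: [-1.2, -1.1, 5.1]
opening: 0.0003
grip_force: 2.7
clock: 5.35
position: [0.4857, 0.3471, 0.072]
orientation: [-2.323, 2.115, -0.0]
ft_force: [-1.1, -1.6, 5.1]
opening: 0.0004
grip_force: 2.7
```

The left buffer gives 5.2 N at 6 mm, so it feels soft. I'll press the middle and right ones as well.

```bash
python3 -m handwheel '0 0 4 0 0 0 -1;0 0 14 0 0 0 -1;0 0 26 0 0 0 -1;4 -40 26 0 0 0 -1;8 -79 26 0 0 0 -1;8 -79 26 0 0 0 -1;8 -79 16 0 0 0 -1;8 -79 9 0 0 0 -1;8 -79 9 0 0 0 -1;8 -79 9 0 0 0 -1';python3 -m handwheel '0 0 -2 0 0 0 -1;0 0 -4 0 0 0 -1;0 0 -6 0 0 0 -1;0 0 -6 0 0 0 -1;0 0 -6 0 0 0 -1';python3 -m handwheel '0 0 -1 0 0 0 -1;0 0 -2 0 0 0 -1;0 0 -3 0 0 0 -1;0 0 -3 0 0 0 -1;0 0 -3 0 0 0 -1';python3 -m handwheel '0 0 0 0 0 0 -1;0 0 0 0 0 0 -1;0 0 0 0 0 0 -1;0 0 0 0 0 0 -1;0 0 0 0 0 0 -1;0 0 0 0 0 0 -1'
```

```text
clock: 6.18
position: [0.4932, 0.2684, 0.08]
orientation: [2.323, -2.113, -0.0]
ft_force: [-0.4, -0.0, 0.4]
opening: 0.0007
grip_force: 0.0
clock: 6.6
position: [0.4939, 0.2688, 0.0754]
orientation: [-2.323, 2.113, -0.0]
ft_force: [-1.9, 0.2, 6.4]
opening: 0.0001
grip_force: 3.2
clock: 7.02
position: [0.494, 0.2689, 0.073]
orientation: [-2.323, 2.113, -0.0]
ft_force: [-3.3, 0.2, 8.9]
opening: 0.0005
grip_force: 5.1
clock: 7.52
position: [0.494, 0.2688, 0.073]
orientation: [-2.323, 2.113, -0.0]
ft_force: [-3.4, -0.1, 9.2]
opening: 0.0004
grip_force: 5.0
```

```bash
python3 -m handwheel '0 0 -1.2 0 0 0 -1;0 0 -1.2 0 0 0 -1;0 0 -1.2 0 0 0 -1;0 0 -1.2 0 0 0 -1;0 0 -1.2 0 0 0 -1;0 0 -1.2 0 0 0 -1;0 0 -1.2 0 0 0 -1';python3 -m handwheel '0 0 5 0 0 0 -1;0 0 15 0 0 0 -1;0 0 27 0 0 0 -1;4 -40 27 0 0 0 -1;8 -79 27 0 0 0 -1;8 -79 27 0 0 0 -1;8 -79 17 0 0 0 -1;8 -79 10 0 0 0 -1;8 -79 10 0 0 0 -1;8 -79 10 0 0 0 -1';python3 -m handwheel '0 0 -2 0 0 0 -1;0 0 -4 0 0 0 -1;0 0 -6 0 0 0 -1;0 0 -6 0 0 0 -1;0 0 -6 0 0 0 -1';python3 -m handwheel '0 0 -1 0 0 0 -1;0 0 -2 0 0 0 -1;0 0 -3 0 0 0 -1;0 0 -4 0 0 0 -1;0 0 -4 0 0 0 -1;0 0 -4 0 0 0 -1;0 0 -4 0 0 0 -1'
```

```text
clock: 8.1
position: [0.494, 0.2689, 0.072]
orientation: [-2.323, 2.112, -0.0]
ft_force: [-3.4, -0.8, 12.3]
opening: 0.0004
grip_force: 5.8
clock: 8.93
position: [0.5012, 0.1894, 0.0797]
orientation: [2.323, -2.112, -0.0]
ft_force: [-0.1, 0.8, -0.8]
opening: 0.0003
grip_force: 0.0
clock: 9.35
position: [0.502, 0.1898, 0.0753]
orientation: [-2.323, 2.113, -0.001]
ft_force: [-1.8, 0.6, 7.8]
opening: 0.0006
grip_force: 3.7
clock: 9.93
position: [0.5021, 0.1898, 0.072]
orientation: [-2.323, 2.112, -0.001]
ft_force: [-4.0, 0.2, 13.8]
opening: 0.0004
grip_force: 6.4
```

```bash
python3 -m handwheel '0 0 0 0 0 0 -1;0 0 0 0 0 0 -1;0 0 0 0 0 0 -1;0 0 0 0 0 0 -1;0 0 0 0 0 0 -1;0 0 0 0 0 0 -1';python3 -m handwheel '0 0 5 0 0 0 -1;0 0 30 0 0 0 -1;0 0 65 0 0 0 0.4;-4 40 80 0 0 0 0.4;-8 80 80 0 0 0 0.4;-12 120 80 0 0 0 0.4;-16 157 80 0 0 0 0.4;-16 157 80 0 0 0 0.4;-16 157 80 0 0 0 0.4;-16 157 80 0 0 0 0.4;-16 157 80 0 0 0 0.4;-16 157 80 0 0 0 0.4'
```

```text
clock: 10.43
position: [0.5022, 0.1899, 0.072]
orientation: [-2.323, 2.112, -0.001]
ft_force: [-5.0, -0.1, 12.4]
opening: 0.0003
grip_force: 6.3
clock: 11.43
position: [0.4857, 0.345, 0.1507]
orientation: [2.322, -2.116, -0.0]
ft_force: [-0.2, 0.3, -0.3]
opening: 0.0594
grip_force: 0.0
```

Run:
```python
from h import *
f=env.grab_frame("wrist");cv2.imwrite("pics/w2.png",f["img"])
print(env.get_state()["opening"])
# height of things near the cork
f=env.grab_frame("top");cv2.imwrite("pics/t2.png",f["img"])
H,W=f["depth"].shape;u,v=np.meshgrid(np.arange(W),np.arange(H));d=f["depth"];K=f["K"]
P=(np.stack([(u-K[0,2])/K[0,0]*d,(v-K[1,2])/K[1,1]*d,d],-1)-f["t"])@f["R"]
m=(abs(P[...,0]-.58)<.14)&(abs(P[...,1]+.03)<.12)&(P[...,2]>.025)&(P[...,2]<.3)
q=P[m];print(len(q),q.min(0),q.max(0))
m2=m&(P[...,0]>.5);q=P[m2];print(len(q),q.min(0),q.max(0))
for r in env.regions_of("cork_disc","top"):print(r["p"],r["bbox"])
im=f["img"][185:255,380:450].astype(int)
```

```text
0.060216140846132055
11609 [ 0.58034502 -0.14999275  0.02500375] [0.7105062  0.08999634 0.29998336]
11609 [ 0.58034502 -0.14999275  0.02500375] [0.7105062  0.08999634 0.29998336]
0.79 [389.5, 197.9, 439.3, 243.9]
```

View pics/w2.png

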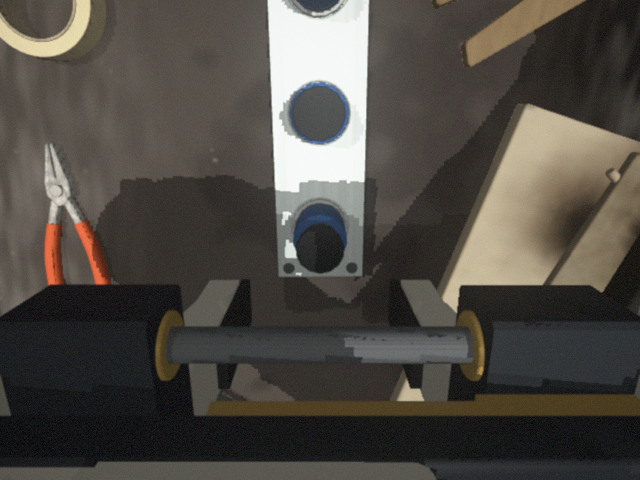

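The wrist view shows the left cap at (321,247), centred between the open fingers (inner edges about 240 and 395). I'll descend to the housing and grip it.

```bash
python3 -m handwheel '0 0 -30 0 0 0 0.4;0 0 -60 0 0 0 0.4;0 0 -85 0 0 0 0.4;0 0 -100 0 0 0 0.4;0 0 -112 0 0 0 0.4;0 0 -120 0 0 0 0.4;0 0 -124 0 0 0 0.4;0 0 -124 0 0 0 0.4;0 0 -124 0 0 0 0.4'; python3 -m handwheel '0 0 0 0 0 0 -1;0 0 0 0 0 0 -1;0 0 0 0 0 0 -1;0 0 0 0 0 0 -1;0 0 0 0 0 0 -1;0 0 0 0 0 0 -1;0 0 0 0 0 0 -1;0 0 0 0 0 0 -1'
```

```text
clock: 12.33
position: [0.486, 0.3462, 0.0272]
orientation: [-2.323, 2.114, -0.0]
ft_force: [0.1, 0.0, 0.2]
opening: 0.0614
grip_force: 0.0
clock: 13.0
position: [0.4857, 0.3462, 0.0271]
orientation: [-2.323, 2.114, -0.0]
ft_force: [-1.3, -0.9, 5.3]
opening: 0.0353
grip_force: 30.0
```

```bash
python3 -m handwheel '0 0 2 0 0 0 -1;0 0 5 0 0 0 -1;0 0 9 0 0 0 -1;0 0 15 0 0 0 -1;0 0 40 0 0 0 -1;0 0 75 0 0 0 -1;0 0 100 0 0 0 -1;0 0 100 0 0 0 -1;0 0 100 0 0 0 -1;0 0 100 0 0 0 -1'
python3 - <<'E'
from h import *
f=env.grab_frame("scene");cv2.imwrite("pics/s3.png",f["img"][180:400,150:510])
f=env.grab_frame("top")
H,W=f["depth"].shape;u,v=np.meshgrid(np.arange(W),np.arange(H));d=f["depth"];K=f["K"]
P=(np.stack([(u-K[0,2])/K[0,0]*d,(v-K[1,2])/K[1,1]*d,d],-1)-f["t"])@f["R"]
m=(abs(P[...,0]-.58)<.12)&(abs(P[...,1]+.03)<.14)&(P[...,2]>.022)&(P[...,2]<.3)
q=P[m];print(len(q),q.min(0),q.max(0),np.percentile(q[:,2],[50,95]))
# cork by colour within area
b,g,r=[f["img"][...,i].astype(int) for i in range(3)]
for c in ((.583,-.026),):
    m=(np.hypot(P[...,0]-c[0],P[...,1]-c[1])<.055)&(r-b>35)&(r>110)
    m=cv2.morphologyEx(m.astype(np.uint8),cv2.MORPH_OPEN,np.ones((5,5)))
    n,l,st,ce=cv2.connectedComponentsWithStats(m);k=1+st[1:,4].argmax()
    cs,_=cv2.findContours((l==k).astype(np.uint8),cv2.RETR_EXTERNAL,cv2.CHAIN_APPROX_NONE)
    e=cv2.fitEllipse(cs[0]);print(st[k],e,world(f,e[0],.008).round(4))
E
```

```text
clock: 13.83
position: [0.4852, 0.3457, 0.1264]
orientation: [2.323, -2.115, -0.001]
ft_force: [-0.9, -0.0, -2.0]
opening: 0.0349
grip_force: 30.0
7571 [ 0.57950136 -0.16999841  0.0220023 ] [0.69999885 0.10998291 0.29998273] [0.10750243 0.29073804]
[ 390  196   49   48 1841] ((414.14642333984375, 219.45240783691406), (46.424922943115234, 48.75655746459961), 124.72045135498047) [ 0.5836 -0.0275  0.008 ]
```

View pics/s3.png

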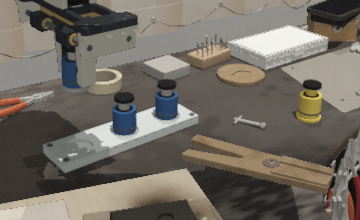

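The crop shows the left nest empty at (85,148), the buffer held at (70,75), and the other two still seated. The cork centre is at (0.583, −0.027), clear of its neighbours. I'll carry it there while turning the jaws back.

```bash
python3 -m handwheel '5 -20 0 0 0 5 -1;12 -50 0 0 0 12 -1;20 -87 0 0 0 19 -1;30 -124 0 0 0 26 -1;40 -161 0 0 0 33 -1;50 -198 0 0 0 40 -1;60 -235 0 0 0 47 -1;70 -272 0 0 0 54 -1;80 -309 0 0 0 60 -1;90 -340 0 0 0 62 -1;96 -362 0 0 0 62 -1;97 -373 0 0 0 62 -1'; python3 -m handwheel '0 0 0 0 0 0 -1;0 0 0 0 0 0 -1;0 0 0 0 0 0 -1;0 0 0 0 0 0 -1'
python3 - <<'E'
from h import *
f=env.grab_frame("scene");cv2.imwrite("pics/s4.png",f["img"][180:400,250:610])
E
```

```text
clock: 14.93
position: [0.5825, -0.03, 0.1251]
orientation: [3.078, -0.62, -0.004]
ft_force: [0.8, 0.2, -0.8]
opening: 0.0356
grip_force: 30.0
clock: 15.27
position: [0.5824, -0.0259, 0.1264]
orientation: [3.081, -0.614, -0.001]
ft_force: [0.0, 0.7, -1.2]
opening: 0.035
grip_force: 30.0
```

View pics/s4.png

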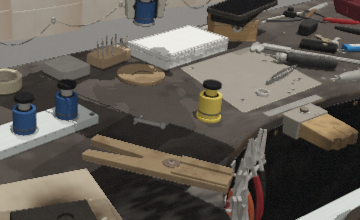

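The crop shows the buffer held above the cork disc at (140,74). I'll lower it and feel for contact.

```bash
python3 -m handwheel '0 0 -30 0 0 0 -1;0 0 -60 0 0 0 -1;0 0 -78 0 0 0 -1;0 0 -88 0 0 0 -1;0 0 -93 0 0 0 -1;0 0 -95 0 0 0 -1;0 0 -95 0 0 0 -1;0 0 -95 0 0 0 -1'; python3 -m handwheel '0 0 -1 0 0 0 -1;0 0 -1 0 0 0 -1;0 0 -2 0 0 0 -1;0 0 -2 0 0 0 -1;0 0 -2 0 0 0 -1';python3 -m handwheel '0 0 -1 0 0 0 -1;0 0 -1 0 0 0 -1;0 0 -1 0 0 0 -1';python3 -m handwheel '0 0 -0.7 0 0 0 -1;0 0 -0.7 0 0 0 -1;0 0 -0.7 0 0 0 -1'
```

```text
clock: 15.98
position: [0.5835, -0.0266, 0.0328]
orientation: [-3.08, 0.615, -0.003]
ft_force: [0.1, 0.4, -1.3]
opening: 0.0355
grip_force: 30.0
clock: 16.4
position: [0.5827, -0.027, 0.0298]
orientation: [-3.08, 0.616, -0.0]
ft_force: [-0.0, 0.2, -1.2]
opening: 0.0354
grip_force: 30.0
clock: 16.65
position: [0.5826, -0.027, 0.0286]
orientation: [3.08, -0.616, -0.0]
ft_force: [0.3, -0.2, -1.4]
opening: 0.0355
grip_force: 30.0
clock: 16.9
position: [0.5826, -0.027, 0.0279]
orientation: [3.081, -0.616, -0.0]
ft_force: [0.4, 0.6, -2.1]
opening: 0.0351
grip_force: 30.0
```

```bash
python3 -m handwheel '0 0 -0.5 0 0 0 -1;0 0 -0.5 0 0 0 -1;0 0 -0.5 0 0 0 -1';python3 -m handwheel '0 0 -0.5 0 0 0 -1;0 0 -0.5 0 0 0 -1;0 0 -0.5 0 0 0 -1';python3 -m handwheel '0 0 -0.5 0 0 0 -1;0 0 -0.5 0 0 0 -1;0 0 -0.5 0 0 0 -1'
```

```text
clock: 17.15
position: [0.5826, -0.0269, 0.0274]
orientation: [3.081, -0.616, -0.0]
ft_force: [0.3, 0.4, -0.8]
opening: 0.0357
grip_force: 30.0
clock: 17.4
position: [0.5827, -0.0269, 0.0271]
orientation: [-3.081, 0.616, -0.0]
ft_force: [-0.3, -0.5, 0.4]
opening: 0.0352
grip_force: 30.0
clock: 17.65
position: [0.5827, -0.0269, 0.027]
orientation: [-3.081, 0.616, -0.001]
ft_force: [-1.8, 0.5, 4.0]
opening: 0.0354
grip_force: 30.0
```

Contact is clear at 4 N and at the expected height. I'll release, retreat straight up, and close.

```bash
python3 -m handwheel '0 0 0 0 0 0 0.4;0 0 0 0 0 0 0.4;0 0 0 0 0 0 0.4;0 0 0 0 0 0 0.4;0 0 0 0 0 0 0.4;0 0 0 0 0 0 0.4;0 0 0 0 0 0 0.4'; python3 -m handwheel '0 0 5 0 0 0 0.4;0 0 20 0 0 0 0.4;0 0 50 0 0 0 0.4;0 0 85 0 0 0 0.4;0 0 110 0 0 0 0.4;0 0 110 0 0 0 -1;0 0 110 0 0 0 -1;0 0 110 0 0 0 -1;0 0 110 0 0 0 -1;0 0 110 0 0 0 -1;0 0 110 0 0 0 -1;0 0 110 0 0 0 -1'
python3 - <<'E'
from h import *
from scipy.spatial.transform import Rotation as Ro
s=env.get_state();f=env.grab_frame("wrist");print(s["opening"],s["position"])
cv2.imwrite("pics/w5.png",f["img"])
T=np.eye(4);T[:3,:3]=Ro.from_rotvec(s["orientation"]).as_matrix();T[:3,3]=s["position"];C=T@f["hand_eye"]
H,W=f["depth"].shape;u,v=np.meshgrid(np.arange(W),np.arange(H));d=f["depth"];K=f["K"]
P=np.stack([(u-K[0,2])/K[0,0]*d,(v-K[1,2])/K[1,1]*d,d],-1)@C[:3,:3].T+C[:3,3]
m=(np.hypot(P[...,0]-.583,P[...,1]+.027)<.025)&(abs(P[...,2]-.07)<.004)&(d>0)
q=P[m];print(m.sum(),(q.min(0)+q.max(0))/2,q.max(0)-q.min(0),np.median(q[:,2]))
E
```

```text
clock: 18.23
position: [0.5826, -0.027, 0.0264]
orientation: [3.081, -0.616, -0.0]
ft_force: [0.0, 0.4, 0.2]
opening: 0.061
grip_force: 0.0
clock: 19.23
position: [0.5823, -0.027, 0.1357]
orientation: [3.08, -0.616, -0.002]
ft_force: [-0.6, 0.3, 0.8]
opening: 0.0205
grip_force: 0.0
0.020475368587933175 [ 0.58230055 -0.02702556  0.13567032]
2034 [ 0.58092987 -0.02719474  0.06929264] [0.02971662 0.02923761 0.00649005] 0.07053598281053225
```

View pics/w5.png

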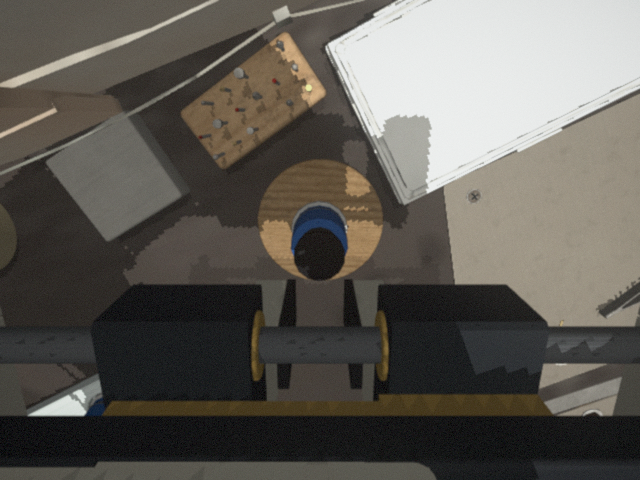

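The wrist view shows the buffer upright with its foot at about (320,220), central on the cork disc (260–382). Next is the confirming press.

```bash
python3 -m handwheel '0 0 0 0 0 0 -1;0 0 0 0 0 0 -1;0 0 0 0 0 0 -1;0 0 -20 0 0 0 -1;0 0 -38 0 0 0 -1;0 0 -50 0 0 0 -1;0 0 -54 0 0 0 -1;0 0 -55 0 0 0 -1;0 0 -55 0 0 0 -1;0 0 -55 0 0 0 -1'; python3 -m handwheel '0 0 -2 0 0 0 -1;0 0 -4 0 0 0 -1;0 0 -6 0 0 0 -1;0 0 -6 0 0 0 -1;0 0 -6 0 0 0 -1'
```

```text
clock: 20.12
position: [0.5833, -0.0268, 0.0823]
orientation: [-3.08, 0.616, -0.002]
ft_force: [0.2, 0.1, 0.3]
opening: 0.0004
grip_force: 0.0
clock: 20.53
position: [0.5832, -0.0268, 0.0759]
orientation: [-3.08, 0.616, -0.002]
ft_force: [1.0, -0.1, 3.3]
opening: 0.0009
grip_force: 1.3
```

```bash
python3 -m handwheel '0 0 -1 0 0 0 -1;0 0 -2.5 0 0 0 -1;0 0 -4 0 0 0 -1;0 0 -4 0 0 0 -1;0 0 -4 0 0 0 -1;0 0 -4 0 0 0 -1'; python3 -m handwheel '0 0 0 0 0 0 -1;0 0 0 0 0 0 -1;0 0 0 0 0 0 -1;0 0 0 0 0 0 -1;0 0 0 0 0 0 -1;0 0 0 0 0 0 -1'
```

```text
clock: 21.03
position: [0.5832, -0.0268, 0.0718]
orientation: [-3.08, 0.616, -0.002]
ft_force: [0.4, 1.2, 6.8]
opening: 0.0003
grip_force: 2.8
clock: 21.53
position: [0.5832, -0.0268, 0.0718]
orientation: [-3.08, 0.616, -0.002]
ft_force: [1.1, -0.3, 5.5]
opening: 0.0003
grip_force: 2.8
```

The soft feel is confirmed at 5.5 N. I'll retreat and do a final check.

```bash
python3 -m handwheel '0 0 4 0 0 0 -1;0 0 15 0 0 0 -1;0 0 40 0 0 0 -1;0 0 80 0 0 0 -1;0 0 120 0 0 0 -1;0 0 140 0 0 0 -1;-60 0 150 0 0 0 -1;-60 0 150 0 0 0 -1;-60 0 150 0 0 0 -1;-60 0 150 0 0 0 -1;-60 0 150 0 0 0 -1;-60 0 150 0 0 0 -1'
python3 - <<'E'
from h import *
f=env.grab_frame("scene");cv2.imwrite("pics/s6.png",f["img"][180:400,100:520])
for r in env.landmark_of("cap_a","scene"):print(round(r["p"],2),world(f,r["at"],.064).round(3))
for n in("masking_tape","bench_block","pliers_flat","chuck_key"):
    for r in env.landmark_of(n,"scene")[:1]:print(n,np.round(r["at"]))
E
```

```text
clock: 22.53
position: [0.5228, -0.027, 0.2212]
orientation: [3.08, -0.616, -0.001]
ft_force: [0.4, 1.1, -0.1]
opening: 0.0001
grip_force: 0.0
0.69 [ 0.58  -0.034  0.064]
0.64 [0.494 0.272 0.064]
0.63 [0.501 0.189 0.064]
0.62 [ 0.386 -0.013  0.064]
0.22 [0.481 0.056 0.064]
masking_tape [252. 265.]
bench_block [316. 252.]
pliers_flat [168. 287.]
chuck_key [397. 304.]
```

View pics/s6.png

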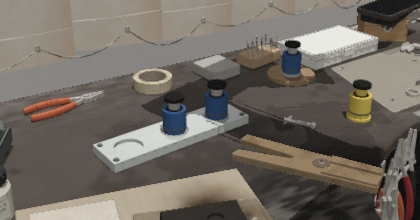

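The final crop shows the soft buffer standing upright on the cork at (290,60). The two good ones are in their nests at (174,113) and (216,98), and the bystanders have not moved.

```bash
python3 -c "from workcell import env; print(env.finish_job())"
```

```text
the job is handed in; nothing more can be done
None
```

The left buffer was the worn one (about 5.2 N at 6 mm, against about 12 N middle and 12–14 N right); it now stands upright on the cork disc, re-pressed at about 5.5 N, with the other two still in their nests, the tools undisturbed, and the job handed in at about 23 s.

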